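Hang the bin on the slotted desk stand

ROBOT

A 6-joint arm with a two-finger parallel gripper is mounted at the origin on a cart in front of the work surface, level with it; the furniture and walls round the work are solid. World frame = base frame: x ahead of the robot, y to its left, z up, the work surface at z = 0. Lengths are in m, angles in rad, forces in N, time in s.
With the tool pointing down it reaches from about 0.275 to 0.975 m from the base axis. Payload 8.4 kg.
Tool frame: the origin (TCP) lies midway between the tips of the shut fingers; the grasp point (between the pads) lies 19 mm behind it; z points along the fingers, y is the line along which they close (so a half turn about z gives the same grasp; the last joint's range is limited). The gripper opens to 92 mm and grips with 3 to 60 N. Pads are 20 mm wide; open, the fingers measure 128 mm over their backs; the gripper's body (75 mm by 189 mm) begins 69 mm behind the grasp point.
Start: joints at [-1.179, 0.353, 1.633, -0, 1.155, -0.002], TCP at [0.24, -0.577, 0.215] pointing down, gripper open.
Joint ranges: [-2.63, 2.63], [-0.92, 2.1], [0.06, 2.66], [-1.3, 4.44], [0, 2.69], [-3.02, 3.02]. Speed limits (rad/s): [2.22, 2.22, 2.79, 3.14, 3.14, 3.14].

INTERFACE

Orientations are given as [roll, pitch, yaw] about the fixed x, y, z axes, in that order (R = Rz(yaw) Ry(pitch) Rx(roll)).
In Python, from station import arm gives the robot as it stands.
- The arm moves only by the tool move_arm, never from a script. Its argument "plan" is a list of rows, each a list of 2 entries, a list of its own where there are three numbers: the shift along the tool's x, y, z each as a share of 0.3 m, from -1 to 1, then the turn, a rotation vector about the tool's x, y, z each as a share of 1.5 rad, from -1 to 1. In form: [[[x, y, z], [wx, wy, wz]], ...]. A call has exactly 10 rows; each row is the pose to reach, as a shift and turn from the pose commanded when the call began, along the tool's axes at that moment; what a row does not reach only later rows make up. A row lasts 1/8 s, in which the tool goes at most 62.5 mm and 10.7 degrees, less where a joint would pass 70% of its speed; a pose out of reach is approached as far as the arm can. A call with a number of a shift or a turn outside -1 to 1 is refused whole. A call with a gripper value outside its range is refused whole. "claw" is the opening, from -1 (shut) to 1 (fully open), set as the call begins (left out, the last holds). The fingers move at their own pace and stop on an object; "squeeze" is the grip in N (left out, the last holds). Time passes only in rows, so rows that repeat a pose let the fingers close, or fill a call up. It gives the time, the measured TCP pose, the force, the opening and the grip force at its end, in the units of the state.
- arm.observe(): the state, without advancing time (a new reading comes with each control period).
- arm.capture(name): name is "scene" or "top"; returns the picture (420x560x3 uint8, red, green, blue); there is no depth.
- arm.camera_model(name): a dict with "K" (3x3 intrinsics, pixels), "xyz" and "orientation" of the camera in the world. Camera axes: x right, y down, z forward; pixel columns grow to the right and rows downward; lengths in m; the calibration is good to about 2 mm. A picture is of the moment at which its call begins. camera_model takes no time and is no camera call.
- arm.sign_off(): hands the job in; it is judged then, once.
The state is a dict: "time_s": time; "joint_pos": joint angles; "dq": joint speeds; "joint_torque": joint torques, N m; "ee_pos": TCP position; "ee_rot": TCP orientation; "force": force on the tool from outside, world axes, zero at the start; "torque": the same for the moment, N m; "finger_gap": finger opening in m; "grasp_force": force on a finger pad.
Only numpy, scipy, OpenCV 4.12 (cv2) and the standard library are available. Lean on these libraries where they do the work, as an engineer would, in place of code of your own. Each camera call takes 0.05 s, during which the arm holds its last target. There are 200 camera calls.

TASK

Hang the loose mint-green bin on the white slotted desk stand, above the bin that already hangs there: put its two claws straight into the top pair of slots and lower it gently until it hangs, then press down on the ledge at its back until the bin is fully home and the orange spring catch has snapped out into the window of its back plate, and let go. Press with feeling and never force it, and leave the other things on the desk where they are.

Things in the scene. Friction and masses are not known exactly. Their poses are not given: they have to be found in the camera images.
- stand: Fixed desk stand (black base, white uprights). Origin at desk height midway between the two uprights, below their slotted front faces; x points into the stand, z up. Uprights 20 mm wide, 223 mm high, centred at y = +27 and -27 mm. Slots 8 mm wide, 42 mm high, pitch 50 mm, in a wall 3 mm thick, hollow behind; top slots nominally from z = 170 to 212 mm. A like bin hangs 100 mm below.
- seat (a point): Nominal place of point bin_mid when the bin is fully home: 55 mm in front of the slotted faces, 150 mm above the desk, axes as the stand. It is fixed to the base, but the uprights are pushed into the base by hand and clamped: slots and catch together really sit up to 8 mm higher or lower, which this reading does not show. The true seat, a hard stop, must be felt.
- bin_mid (a point): Loose mint-green bin, 0.11 to 0.21 kg, standing on its flat bottom. Site in its middle, 20 mm above the underside, 55 mm in front of the back plate's rear face; x points to the claws, z up. 110 mm long (x), 46 mm wide over its side walls (y), these 34 mm high: grip across them from above. Back plate 66 mm wide, 50 mm high, with a window 22 mm wide, 4 to 18 mm above the underside.
- claws (a point): On the bin: back plate's rear face, midway between the two steel claws (at y = +27 and -27 mm, 4 mm wide), 40 mm above the underside. Necks reach from here to 6 mm up; lips, 4 to 9 mm behind the face, from 16 mm down to 6 mm up. They pass straight into the slots while the bin is 16 to 36 mm (best 26) above its seat; push in till the plate touches, then lower: it hangs on slots and catch, 10 to 15 mm up.
- ledge (a point): On the bin: place to press, on top of the ledge folded forward from the back plate (66 mm wide, 28 mm deep), 50 mm above the underside, 18 mm in front of the rear face. Push straight down here, with shut fingertips for instance, to bring the hooked bin home; pushing farther forward tilts the bin and jams the claws. The uprights stand 43 mm higher than the ledge of the seated bin.
- catch (a joint): Orange spring catch between the uprights, 6 to 14 mm above the seated bin's underside, sloped above, flat below. 0 = fully out (4 mm proud of the slotted faces), up to 6 mm pushed in. On the way down the back plate's lower rail presses it in 2 to 4 mm, which takes a push of 6 to 18 N at the ledge; within the last 2 mm it snaps back to 0 in the window and locks the bin. Right after comes the hard stop.
- stapler: black stapler, 132x36x47 mm, loose, to be left alone; origin at the centre of its underside
- tape_teal: teal striped roll of paper tape lying flat, 50 mm across, 10 mm high, loose, to be left alone; origin at the centre of its underside
- candle: cream candle in a jar, 51x47x44 mm, loose, to be left alone; origin at the centre of its underside
- tin: grey-white oblong tin, 69x98x26 mm, loose, to be left alone; origin at the centre of its underside
- mouse: low white computer mouse, 114x58x22 mm, loose, to be left alone; origin at the centre of its underside
- usb: black memory stick, 54x18x8 mm, loose, to be left alone; origin at the centre of its underside
Mind the look-alikes: they are no part of the job. What is shaped like the part that bears bin_mid but purple or red is not meant.

How it is judged:
On the way:
1. the claws are in the top slots, the bin still above its seat (x of claws in the frame of stand between -0.0025 and 0.003 m and y of claws in the frame of stand between -0.005 and 0.005 m and z of claws in the frame of stand between 0.173 and 0.216 m), for 0.1 s.
At the end, for the whole second after the job is handed in: The bin hangs level (within 0.08 rad) and at rest in the top slots, its back plate against the uprights (3 mm), within 5 mm sideways, within 10 mm of its nominal seat height, and the orange catch has sprung out again (under 1 mm pressed) in its window, carrying none of the bin (x of claws in the frame of stand between -0.0025 and 0.003 m and y of claws in the frame of stand between -0.005 and 0.005 m and z of claws in the frame of stand between 0.1605 and 0.18 m and value of joint catch below 0.001 m and contact force between bin and catch below 0.3 N and angle between bin_mid's own z axis and vertical below 0.08 rad and angle between the x axis of bin_mid and the x axis of stand, either way round below 0.08 rad and linear speed of bin below 0.02 m/s); the robot touches nothing.
It fails at once if the bin is forced: more than 55 N between it and the stand (contact force between bin and stand above 55 N).
It fails at once if another thing on the desk is shifted by more than 30 mm (distance of any of stapler, tape_teal, candle, tin, mouse, usb from where it was at the start of the episode above 0.03 m).
It also fails if it takes over 58 s, if anything falls off the work surface, if the arm or the gripper's body presses on something with over 40 N, if the wrist force passes 120 N, or if a joint passes its speed limit or range.

## Working session

There is one attempt and no reset: what is moved stays moved. The work goes in short steps, Python scripts to look and compute and a tool call to move; the robot and the scene stay as the last step left them, time stands still between calls to the robot, and variables do not carry over. Pictures are saved under pics/ and viewed, at most 10 in all, crops included, and the job is handed in when it is done.

Besides the shell and the picture viewer there is one more tool, called in YAML: its name, and indented under it one key for each argument. move_arm: Moves the arm, as the interface text tells. Its arguments: {"type":"object","properties":{"plan":{"type":"array","items":{"type":"array"}},"claw":{"type":"number"},"squeeze":{"type":"number"}},"required":["plan"]}

```bash
mkdir -p pics; python3 - <<'E'
from station import arm
import cv2
for n in("scene","top"):
    cv2.imwrite(f"pics/{n}0.png",arm.capture(n)[:,:,::-1]); print(n,arm.camera_model(n))
print(arm.observe())
E
```

```text
scene {'K': array([[540.46470286,   0.        , 282.62932185],
       [  0.        , 540.46470286, 201.96303572],
       [  0.        ,   0.        ,   1.        ]]), 'xyz': array([-0.32881857,  0.71341081,  1.31080515]), 'orientation': array([-2.34056322, -0.00617378, -2.31876308])}
top {'K': array([[399.65987486,   0.        , 282.07635955],
       [  0.        , 399.65987486, 212.94298309],
       [  0.        ,   0.        ,   1.        ]]), 'xyz': array([ 0.30081039, -0.10035466,  1.55278838]), 'orientation': array([-2.96393964, -0.00815664, -1.58994986])}
{'time_s': 0.1, 'joint_pos': array([-1.17941032e+00,  3.53600271e-01,  1.63405967e+00, -5.94813347e-06,
        1.15520499e+00, -2.38603743e-03]), 'dq': array([ 0.00066553, -0.00101227, -0.00372659,  0.00033975,  0.00018915,
        0.00193718]), 'joint_torque': array([-1.03021754e-03, -5.94903839e+01, -3.34929764e+01,  6.97999774e-02,
        1.84548518e-02, -2.98439477e-05]), 'ee_pos': array([ 0.23963051, -0.5767476 ,  0.21392546]), 'ee_rot': array([-3.14032038e+00,  2.40306558e-06,  3.93774453e-01]), 'force': array([-0.43434002, -0.33161745, -0.18639698]), 'torque': array([ 0.03341753, -0.00481312,  0.01628785]), 'grasp_force': 0.0, 'finger_gap': 0.09176381814644263}
```

View pics/scene0.png

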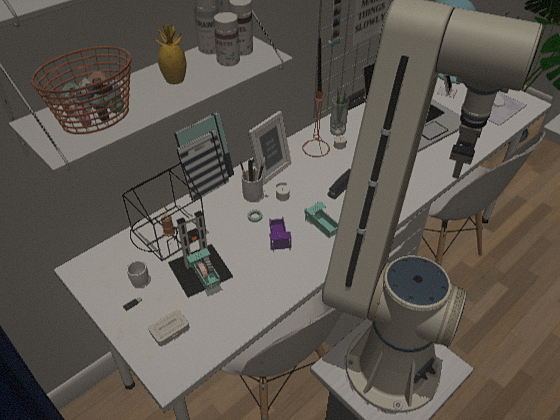

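View pics/top0.png

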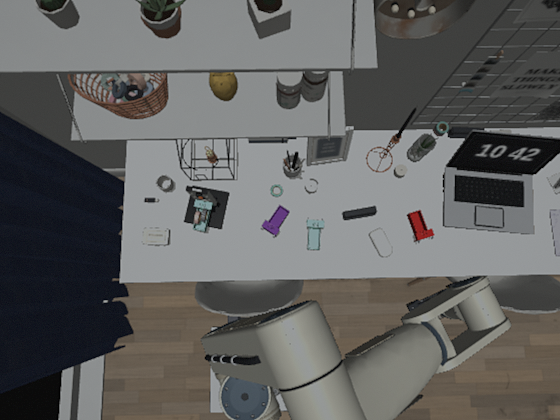

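The loose bins in the top view are mint (315,234), purple (276,220) and red (420,226). The hung mint bin is on the stand at (203,212). I choose the mint one at (315,234), which is at (321,218) in the scene view. Next are the close crops.

```bash
cat > h.py <<'E'
import numpy as np,cv2
from scipy.spatial.transform import Rotation as R
from station import arm
def crop(img,u,v,w,h,s):
    c=img[v:v+h,u:u+w][:,:,::-1]; return cv2.resize(c,None,fx=s,fy=s,interpolation=cv2.INTER_CUBIC)
def ray(n,u,v,z):
    m=arm.camera_model(n);d=R.from_euler('xyz',m['orientation']).as_matrix()@np.linalg.inv(m['K'])@[u,v,1]
    return m['xyz']+d*(z-m['xyz'][2])/d[2]
def proj(n,p):
    m=arm.camera_model(n);q=m['K']@(R.from_euler('xyz',m['orientation']).as_matrix().T@(np.asarray(p,float)-m['xyz']));return q[:2]/q[2]
E
python3 - <<'E'
from h import *
t=cv2.imread('pics/top0.png')[:,:,::-1];s=cv2.imread('pics/scene0.png')[:,:,::-1]
a=np.hstack([crop(t,180,180,50,55,8),crop(t,295,210,45,55,8)])
cv2.imwrite('pics/c1.png',a)
b=np.hstack([crop(s,165,200,75,100,5),crop(s,298,195,50,50,5).repeat(1,0) if 0 else cv2.copyMakeBorder(crop(s,298,195,50,50,7),0,150,0,0,cv2.BORDER_CONSTANT)])
cv2.imwrite('pics/c2.png',b)
E
```

```text
(no output)
```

View pics/c1.png

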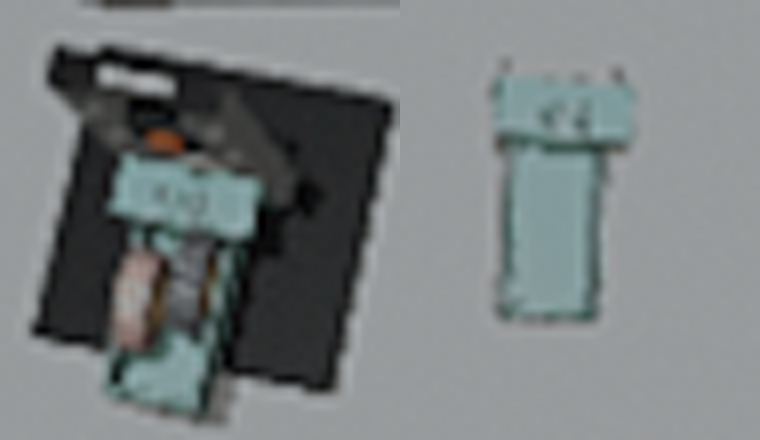

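View pics/c2.png

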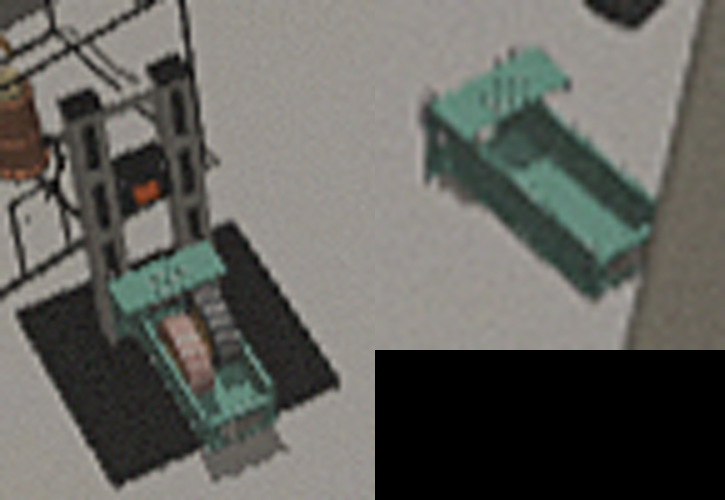

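The crops show the loose mint bin with its ledge at the top (about (356–374, 219–228) px in the top view) and two claws on the far side. The stand's top slots are free, with the orange catch at (194,237) in the scene view and one bin hanging below. I fit both poses from the corners.

```bash
cat > fit.py <<'E'
from h import *
from scipy.optimize import least_squares
def T(u0,v0,s,pts,ox=0): return [((x-ox+.5)/s-.5+u0,(y+.5)/s-.5+v0) for x,y in pts]
# bodies frame: origin rear face/desk, x into stand
RL,RR,FR,FL=[(0,.033),(0,-.033),(-.028,-.033),(-.028,.033)]
def fit(obs,x0,free):
    def f(p):
        r=[]
        for n,uv,(x,y),z,fl in obs:
            c,s=np.cos(p[2]),np.sin(p[2])
            r.extend(proj(n,[p[0]+c*x-s*y,p[1]+s*x+c*y,z+(p[3]*fl if free else 0)])-uv)
        return r
    s=least_squares(f,x0,loss='soft_l1'); print(np.round(s.x,4)); print(np.round(np.array(s.fun).reshape(-1,2),1).tolist()); return s.x
led=[RL,RR,FR,FL]
t=T(295,210,8,[(497,78),(635,82),(628,148),(497,137),(500,320),(595,320)],400)
sc=T(298,195,7,[(430,95),(530,45),(570,85),(475,138)],375)
fr=[(-.11,.023),(-.11,-.023)]
o=[('top',a,b,z,0) for a,b,z in zip(t,led+fr,[.05]*4+[.0]*2)]+[('scene',a,b,.05,0) for a,b in zip(sc,led)]
print('bin');fit(o,[.63,-.1,0],0)
t=T(180,180,8,[(122,153),(265,180),(250,240),(105,213)])
sc=T(165,200,5,[(110,290),(205,243),(227,270),(130,313)])
cat=T(165,200,5,[(147,190)])[0]
o=[('top',a,b,.08,1) for a,b in zip(t,led)]+[('scene',a,b,.08,1) for a,b in zip(sc,led)]+[('scene',cat,(-.004,0),.14,1)]
print('stand');fit(o,[.65,.25,0,0],1)
E
python3 fit.py; python3 -c "
from h import *
for n,uv,z in [('top',(165,184),.044),('top',(276,190),.01),('top',(151,200),.008),('top',(155,236),.026),('top',(360,212),.047),('top',(276,220),.03),('top',(311,186),.04),('top',(237,140),.15),('scene',(252,183),.1)]: print(n,uv,ray(n,*uv,z).round(3))"
```

```text
bin
[ 0.5415 -0.2426 -0.0635]
[[-0.4, 0.1], [-0.3, 0.4], [0.4, -0.6], [-0.6, 0.0], [0.0, -0.0], [-0.0, 0.5], [0.0, 1.0], [0.6, -0.6], [0.5, -1.8], [-0.8, -0.5]]
stand
[ 0.6186  0.178  -0.1826 -0.0055]
[[0.1, 0.5], [-0.6, -0.1], [-0.1, -0.4], [0.7, 0.2], [-0.6, -1.2], [0.3, -0.7], [0.2, -0.1], [-0.6, 0.4], [0.5, 1.8]]
top (165, 184) [0.693 0.334 0.044]
top (276, 190) [ 0.67  -0.096  0.01 ]
top (151, 200) [0.639 0.397 0.008]
top (155, 236) [0.494 0.371 0.026]
top (360, 212) [ 0.569 -0.417  0.047]
top (276, 220) [ 0.547 -0.094  0.03 ]
top (311, 186) [ 0.677 -0.233  0.04 ]
top (237, 140) [0.828 0.044 0.15 ]
scene (252, 183) [ 0.718 -0.128  0.1  ]
```

```bash
cat > go.py <<'E'
import sys
from h import *
x,y,z,yaw=map(float,sys.argv[1:5]); o=arm.observe()
A=R.from_euler('xyz',o['ee_rot']);B=R.from_euler('xyz',[np.pi,0,yaw])
print(((A.inv().apply(np.array([x,y,z])-o['ee_pos']))/.3).round(4),((A.inv()*B).as_rotvec()/1.5).round(4),o['ee_pos'].round(4),o['ee_rot'].round(4),o['force'].round(2),o['time_s'])
E
python3 go.py .4866 -.2391 .12 -.0635
```

```text
[ 1.1921 -0.7231  0.314 ] [-8.000e-04  2.000e-04  3.048e-01] [ 0.2396 -0.5767  0.2139] [-3.1403  0.      0.3938] [-0.43 -0.33 -0.19] 0.1
```

move_arm:
  plan:
    - [[0.05,-0.03,0],[0,0,0.02]]
    - [[0.2,-0.12,0],[0,0,0.08]]
    - [[0.35,-0.21,0],[0,0,0.15]]
    - [[0.5,-0.3,0],[0,0,0.22]]
    - [[0.65,-0.39,0],[0,0,0.28]]
    - [[0.8,-0.48,0],[0,0,0.305]]
    - [[0.9,-0.54,0],[0,0,0.305]]
    - [[0.97,-0.58,0],[0,0,0.305]]
    - [[1.0,-0.6,0],[0,0,0.305]]
    - [[1.0,-0.6,0],[0,0,0.305]]
  claw: 1

```text
time_s: 1.35
ee_pos: [0.4477, -0.2956, 0.2144]
ee_rot: [-3.142, 0.0, -0.063]
force: [-0.0, -0.3, -0.3]
finger_gap: 0.0918
grasp_force: 0.0
```

```bash
python3 go.py .4866 -.2391 .08 -.0635
```

```text
[ 0.1176 -0.1961  0.448 ] [-0.      0.0003  0.0005] [ 0.4477 -0.2956  0.2144] [-3.1415e+00  4.0000e-04 -6.2800e-02] [-0.04 -0.26 -0.25] 1.35
```

move_arm:
  plan:
    - [[0.03,-0.05,0],[0,0,0]]
    - [[0.08,-0.13,0.03],[0,0,0]]
    - [[0.11,-0.18,0.1],[0,0,0]]
    - [[0.1176,-0.1961,0.18],[0,0,0]]
    - [[0.1176,-0.1961,0.27],[0,0,0]]
    - [[0.1176,-0.1961,0.35],[0,0,0]]
    - [[0.1176,-0.1961,0.42],[0,0,0]]
    - [[0.1176,-0.1961,0.448],[0,0,0]]
    - [[0.1176,-0.1961,0.448],[0,0,0]]
    - [[0.1176,-0.1961,0.448],[0,0,0]]

```text
time_s: 2.6
ee_pos: [0.4873, -0.2397, 0.081]
ee_rot: [3.141, -0.001, -0.064]
force: [0.3, 0.5, -0.7]
finger_gap: 0.0924
grasp_force: 0.0
```

```bash
python3 - <<'E'
from h import *
t=arm.capture('top');s=arm.capture('scene')
cv2.imwrite('pics/c3.png',np.hstack([crop(t,285,200,65,70,6),crop(s,290,180,70,84,5)]))
E
python3 go.py .4866 -.2391 .006 -.0635
```

```text
[-0.0029 -0.0019  0.2501] [ 0.0004 -0.0009 -0.0002] [ 0.4873 -0.2397  0.081 ] [ 3.141e+00 -1.400e-03 -6.380e-02] [0.74 0.2  0.39] 2.7
```

View pics/c3.png

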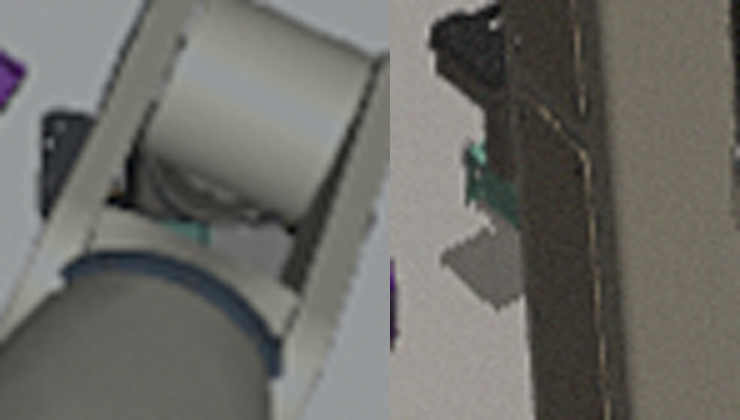

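The arm hides most of the bin; only mint slivers show between the fingers. That agrees with the fit, and there are 23 mm of clearance per side. I descend and grip.

move_arm:
  plan:
    - [[0,0,0.02],[0,0,0]]
    - [[0,0,0.06],[0,0,0]]
    - [[0,0,0.1],[0,0,0]]
    - [[0,0,0.14],[0,0,0]]
    - [[0,0,0.18],[0,0,0]]
    - [[0,0,0.21],[0,0,0]]
    - [[0,0,0.235],[0,0,0]]
    - [[0,0,0.25],[0,0,0]]
    - [[0,0,0.25],[0,0,0]]
    - [[0,0,0.25],[0,0,0]]

```text
time_s: 3.95
ee_pos: [0.4869, -0.2395, 0.0054]
ee_rot: [3.141, -0.0, -0.064]
force: [-0.2, -0.9, 0.0]
finger_gap: 0.0919
grasp_force: 0.0
```

move_arm:
  plan:
    - [[0,0,0],[0,0,0]]
    - [[0,0,0],[0,0,0]]
    - [[0,0,0],[0,0,0]]
    - [[0,0,0],[0,0,0]]
    - [[0,0,0],[0,0,0]]
    - [[0,0,0],[0,0,0]]
    - [[0,0,0],[0,0,0]]
    - [[0,0,0],[0,0,0]]
    - [[0,0,0],[0,0,0]]
    - [[0,0,0],[0,0,0]]
  claw: -1
  squeeze: 15

```text
time_s: 5.2
ee_pos: [0.4867, -0.2393, 0.0052]
ee_rot: [-3.142, 0.0, -0.064]
force: [0.1, 0.6, 0.8]
finger_gap: 0.0463
grasp_force: 14.9
```

move_arm:
  plan:
    - [[0,0,-0.03],[0,0,0]]
    - [[0,0,-0.1],[0,0,0]]
    - [[0,0,-0.2],[0,0,0]]
    - [[0,0,-0.33],[0,0,0]]
    - [[0,0,-0.46],[0,0,0]]
    - [[0,0,-0.59],[0,0,0]]
    - [[0,0,-0.7],[0,0,0]]
    - [[0,0,-0.77],[0,0,0]]
    - [[0,0,-0.8],[0,0,0]]
    - [[0,0,-0.8],[0,0,0]]

```text
time_s: 6.45
ee_pos: [0.4867, -0.2394, 0.2454]
ee_rot: [3.141, -0.0, -0.064]
force: [-0.9, -0.5, -2.6]
finger_gap: 0.0463
grasp_force: 14.9
```

```bash
python3 go.py .515 .1972 .25 -.183
```

```text
[ 0.0015 -1.4584 -0.0158] [ 0.0001 -0.0003  0.0795] [ 0.4867 -0.2394  0.2454] [ 3.1414e+00 -4.0000e-04 -6.3700e-02] [-0.9  -0.48 -2.6 ] 6.45
```

move_arm:
  plan:
    - [[0,-0.03,0],[0,0,0]]
    - [[0,-0.1,0],[0,0,0.01]]
    - [[0,-0.22,0],[0,0,0.02]]
    - [[0,-0.36,0],[0,0,0.04]]
    - [[0,-0.5,0],[0,0,0.06]]
    - [[0,-0.64,0],[0,0,0.08]]
    - [[0,-0.76,0],[0,0,0.08]]
    - [[0,-0.85,0],[0,0,0.08]]
    - [[0,-0.89,0],[0,0,0.08]]
    - [[0,-0.9,0],[0,0,0.08]]

```text
time_s: 7.7
ee_pos: [0.5035, 0.0305, 0.2446]
ee_rot: [3.141, 0.001, -0.183]
force: [-0.2, -0.3, -1.9]
finger_gap: 0.0461
grasp_force: 14.9
```

```bash
python3 go.py .515 .1972 .25 -.183
```

```text
[-0.0634 -0.5534 -0.0181] [0.0003 0.0007 0.0002] [0.5035 0.0305 0.2446] [ 3.1412e+00  1.0000e-03 -1.8270e-01] [-0.16 -0.31 -1.95] 7.7
```

move_arm:
  plan:
    - [[0,-0.03,0],[0,0,0]]
    - [[-0.01,-0.1,0],[0,0,0]]
    - [[-0.02,-0.2,0],[0,0,0]]
    - [[-0.04,-0.3,0],[0,0,0]]
    - [[-0.06,-0.4,0],[0,0,0]]
    - [[-0.063,-0.48,0],[0,0,0]]
    - [[-0.063,-0.53,0],[0,0,0]]
    - [[-0.063,-0.553,0],[0,0,0]]
    - [[-0.063,-0.553,0],[0,0,0]]
    - [[-0.063,-0.553,0],[0,0,0]]

```text
time_s: 8.95
ee_pos: [0.5156, 0.1959, 0.2451]
ee_rot: [3.141, 0.0, -0.184]
force: [1.6, 0.8, -1.6]
finger_gap: 0.0456
grasp_force: 14.9
```

```bash
python3 - <<'E'
from h import *
t=arm.capture('top');s=arm.capture('scene')
cv2.imwrite('pics/t4.png',t[:,:,::-1]);cv2.imwrite('pics/s4.png',s[:,:,::-1])
cv2.imwrite('pics/c4.png',np.hstack([crop(t,175,170,66,100,6),crop(s,160,180,66,100,6)]))
E
python3 go.py .515 .1972 .25 -.183
```

```text
[-0.0027 -0.0035 -0.0159] [ 0.0001  0.     -0.0009] [0.5156 0.196  0.2452] [ 3.1414  0.     -0.1844] [-0.16  0.   -1.47] 9.05
```

View pics/c4.png

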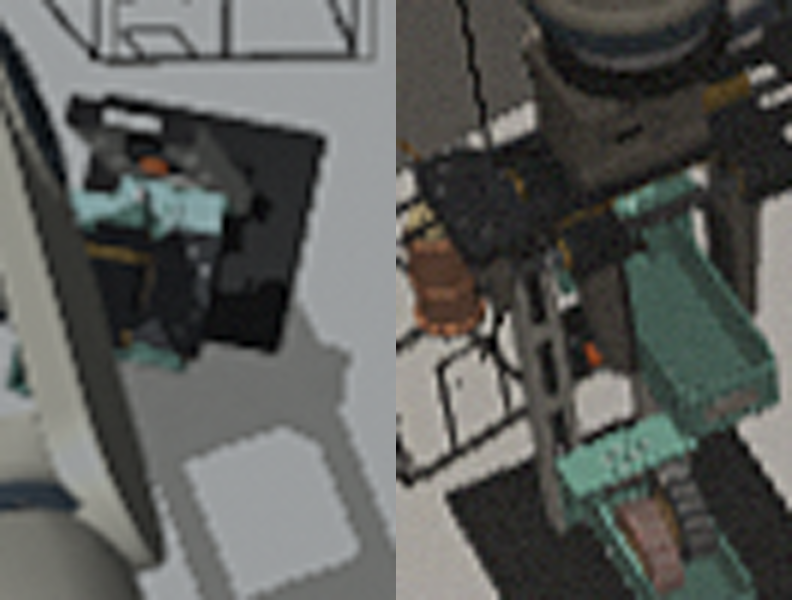

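The held bin is level in front of the stand; in the scene view its front is near (221,244) and the uprights' slots are near (185,240). I draw the predicted wireframes to check the alignment.

```bash
cat > ov.py <<'E'
from h import *
def ov(f,n,u0,v0,w,h,s,polys):
    img=crop(cv2.imread(f)[:,:,::-1],u0,v0,w,h,s)
    for P in polys:
        q=np.array([((proj(n,p)-[u0,v0]+.5)*s) for p in P]);cv2.polylines(img,[np.round(q*8).astype(int)],True,(0,0,255),1,cv2.LINE_AA,3)
    return img
def fr(x,y,yaw):
    return lambda L:[[x+np.cos(yaw)*a-np.sin(yaw)*b,y+np.sin(yaw)*a+np.cos(yaw)*b,c] for a,b,c in L]
def rect(x,y0,y1,z0,z1): return [(x,y0,z0),(x,y1,z0),(x,y1,z1),(x,y0,z1)]
E
python3 - <<'E'
from ov import *
S=fr(.6186,.178,-.1826);P=[]
for y in(.027,-.027):
    P+=[S(rect(0,y-.01,y+.01,0,.223)),S(rect(0,y-.004,y+.004,.17,.212)),S(rect(0,y-.004,y+.004,.12,.162))]
P+=[S(rect(-.004,-.006,.006,.136,.144))]
B=fr(.5156+.055*.983,.196-.055*.183,-.184);u=.2402
Q=[B([(0,.033,u+.05),(0,-.033,u+.05),(-.028,-.033,u+.05),(-.028,.033,u+.05)]),B(rect(-.11,-.023,.023,u,u+.034)),B([(0,.023,u),(0,-.023,u),(-.11,-.023,u),(-.11,.023,u)])]
a=ov('pics/scene0.png','scene',170,205,50,75,8,P);b=ov('pics/s4.png','scene',238,200,1,1,1,[])
c=ov('pics/s4.png','scene',170,205,50,50,6,[]) if 0 else ov('pics/s4.png','scene',178,200,50,50,8,Q)
d=ov('pics/t4.png','top',175,190,40,20,10,Q+P[1:2]+P[4:5])
cv2.imwrite('pics/c5.png',np.hstack([a,np.vstack([c,d])]))
E
```

```text
(no output)
```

View pics/c5.png

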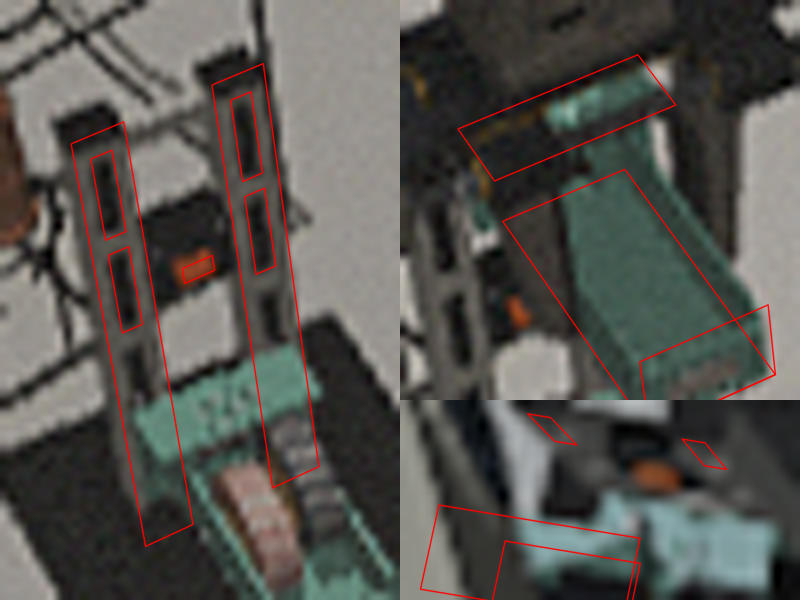

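The stand wireframe matches the slots and catch to about 1 px. The held bin matches with the same bias, so the relative alignment looks good. I lower to insertion height in front of the stand.

```bash
python3 go.py .5508 .1906 .161 -.1826
```

```text
[ 0.1187 -0.0038  0.2807] [ 0.0001  0.     -0.0012] [0.5156 0.196  0.2452] [ 3.1414  0.     -0.1844] [-0.16  0.   -1.47] 9.05
```

move_arm:
  plan:
    - [[0,0,0.03],[0,0,0]]
    - [[0,0,0.1],[0,0,0]]
    - [[0,0,0.17],[0,0,0]]
    - [[0,-0.004,0.24],[0,0,0]]
    - [[0,-0.004,0.27],[0,0,0]]
    - [[0.02,-0.004,0.28],[0,0,0]]
    - [[0.06,-0.004,0.28],[0,0,0]]
    - [[0.1,-0.004,0.28],[0,0,0]]
    - [[0.118,-0.004,0.28],[0,0,0]]
    - [[0.118,-0.004,0.28],[0,0,0]]

```text
time_s: 10.3
ee_pos: [0.5512, 0.1912, 0.1613]
ee_rot: [-3.141, -0.0, -0.184]
force: [-0.3, 0.7, -1.5]
finger_gap: 0.0461
grasp_force: 14.9
```

```bash
python3 - <<'E'
from ov import *
t=arm.capture('top');s=arm.capture('scene')
cv2.imwrite('pics/t6.png',t[:,:,::-1]);cv2.imwrite('pics/s6.png',s[:,:,::-1])
cv2.imwrite('pics/c6.png',np.hstack([crop(t,178,180,50,60,8),crop(s,170,205,50,60,8)]))
E
python3 go.py .5508 .1906 .161 -.1826
```

```text
[0.0015 0.0021 0.0006] [ 0.      0.0002 -0.0008] [0.5505 0.1913 0.1612] [ 3.1415e+00  3.0000e-04 -1.8380e-01] [ 1.68 -0.49 -1.92] 10.4
```

View pics/c6.png

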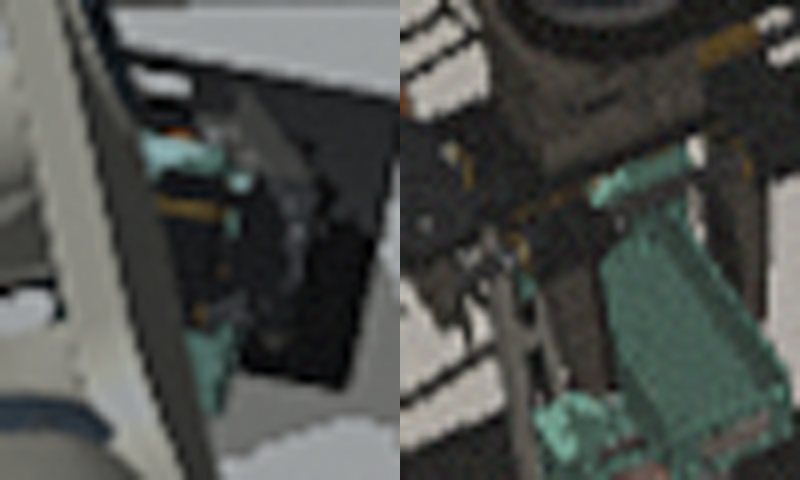

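The held bin sits squarely before the slots, with its ledge's right end at (205,199) in the top view; details are hidden behind the gripper. I advance gently by feel.

move_arm:
  plan:
    - [[0.003,0.002,0],[0,0,0]]
    - [[0.006,0.002,0],[0,0,0]]
    - [[0.009,0.002,0],[0,0,0]]
    - [[0.012,0.002,0],[0,0,0]]
    - [[0.015,0.002,0],[0,0,0]]
    - [[0.018,0.002,0],[0,0,0]]
    - [[0.021,0.002,0],[0,0,0]]
    - [[0.024,0.002,0],[0,0,0]]
    - [[0.027,0.002,0],[0,0,0]]
    - [[0.027,0.002,0],[0,0,0]]

```text
time_s: 11.65
ee_pos: [0.5586, 0.1893, 0.1612]
ee_rot: [3.142, -0.0, -0.184]
force: [-0.6, 0.3, -1.5]
finger_gap: 0.0465
grasp_force: 14.9
```

```bash
cat > st.py <<'E'
from h import *
o=arm.observe();c,s=np.cos(-.1826),np.sin(-.1826);d=o['ee_pos']-[.6186,.178,0]
f=o['force'];print('face gap mm',round(1e3*(-(c*d[0]+s*d[1])-.055),2),'y',round(1e3*(-s*d[0]+c*d[1]),2),'z',round(d[2]*1e3,2),'F stand',round(c*f[0]+s*f[1],2),round(-s*f[0]+c*f[1],2),round(f[2],2),'tq',o['torque'].round(3),o['time_s'])
E
python3 st.py
```

```text
face gap mm 6.06 y 0.18 z 161.18 F stand -0.69 0.2 -1.55 tq [0.026 0.036 0.003] 11.65
```

move_arm:
  plan:
    - [[0.002,0,0],[0,0,0]]
    - [[0.004,0,0],[0,0,0]]
    - [[0.006,0,0],[0,0,0]]
    - [[0.008,0,0],[0,0,0]]
    - [[0.01,0,0],[0,0,0]]
    - [[0.012,0,0],[0,0,0]]
    - [[0.014,0,0],[0,0,0]]
    - [[0.016,0,0],[0,0,0]]
    - [[0.016,0,0],[0,0,0]]
    - [[0.016,0,0],[0,0,0]]

```text
time_s: 12.9
ee_pos: [0.5632, 0.1884, 0.1612]
ee_rot: [3.142, 0.0, -0.184]
force: [-0.5, -0.4, -2.3]
finger_gap: 0.0458
grasp_force: 14.9
```

```bash
python3 st.py
```

```text
face gap mm 1.4 y 0.18 z 161.15 F stand -0.45 -0.53 -2.26 tq [ 0.115  0.126 -0.012] 12.9
```

Still no contact, so the claws are likely in. I continue until the plate touches.

move_arm:
  plan:
    - [[0.002,0,0],[0,0,0]]
    - [[0.004,0,0],[0,0,0]]
    - [[0.006,0,0],[0,0,0]]
    - [[0.008,0,0],[0,0,0]]
    - [[0.009,0,0],[0,0,0]]
    - [[0.01,0,0],[0,0,0]]
    - [[0.01,0,0],[0,0,0]]
    - [[0.01,0,0],[0,0,0]]
    - [[0.01,0,0],[0,0,0]]
    - [[0.01,0,0],[0,0,0]]

```text
time_s: 14.15
ee_pos: [0.5635, 0.1885, 0.1609]
ee_rot: [3.141, 0.005, -0.184]
force: [-12.7, 4.6, 4.2]
finger_gap: 0.0461
grasp_force: 15.0
```

```bash
python3 st.py
```

```text
face gap mm 1.15 y 0.35 z 160.94 F stand -13.32 2.19 4.15 tq [ 0.663  1.97  -0.173] 14.15
```

The plate has touched (13 N). I back off to a light push and start lowering.

move_arm:
  plan:
    - [[-0.004,0,0],[0,0,0]]
    - [[-0.007,0,0],[0,0,0]]
    - [[-0.007,0,0],[0,0,0]]
    - [[-0.007,0,0.003],[0,0,0]]
    - [[-0.007,0,0.006],[0,0,0]]
    - [[-0.007,0,0.009],[0,0,0]]
    - [[-0.007,0,0.012],[0,0,0]]
    - [[-0.007,0,0.015],[0,0,0]]
    - [[-0.007,0,0.015],[0,0,0]]
    - [[-0.007,0,0.015],[0,0,0]]

```text
time_s: 15.4
ee_pos: [0.5634, 0.1882, 0.1566]
ee_rot: [3.141, 0.002, -0.184]
force: [-5.9, 2.8, 0.9]
finger_gap: 0.0461
grasp_force: 15.0
```

```bash
python3 st.py
```

```text
face gap mm 1.18 y 0.04 z 156.59 F stand -6.31 1.64 0.89 tq [ 0.287  0.973 -0.139] 15.4
```

move_arm:
  plan:
    - [[-0.002,0,0],[0,0,0]]
    - [[-0.002,0,0.002],[0,0,0]]
    - [[-0.002,0,0.004],[0,0,0]]
    - [[-0.002,0,0.006],[0,0,0]]
    - [[-0.002,0,0.008],[0,0,0]]
    - [[-0.002,0,0.01],[0,0,0]]
    - [[-0.002,0,0.012],[0,0,0]]
    - [[-0.002,0,0.014],[0,0,0]]
    - [[-0.002,0,0.014],[0,0,0]]
    - [[-0.002,0,0.014],[0,0,0]]

```text
time_s: 16.65
ee_pos: [0.5633, 0.1884, 0.1524]
ee_rot: [3.142, 0.0, -0.184]
force: [-5.1, 1.3, 1.1]
finger_gap: 0.0457
grasp_force: 15.0
```

```bash
python3 st.py
```

```text
face gap mm 1.22 y 0.16 z 152.43 F stand -5.22 0.35 1.1 tq [ 0.187  0.871 -0.118] 16.65
```

move_arm:
  plan:
    - [[-0.001,0,0],[0,0,0]]
    - [[-0.001,0,0.002],[0,0,0]]
    - [[-0.001,0,0.004],[0,0,0]]
    - [[-0.001,0,0.006],[0,0,0]]
    - [[-0.001,0,0.008],[0,0,0]]
    - [[-0.001,0,0.01],[0,0,0]]
    - [[-0.001,0,0.01],[0,0,0]]
    - [[-0.001,0,0.01],[0,0,0]]
    - [[-0.001,0,0.01],[0,0,0]]
    - [[-0.001,0,0.01],[0,0,0]]

```text
time_s: 17.9
ee_pos: [0.5633, 0.1884, 0.1495]
ee_rot: [3.142, -0.0, -0.184]
force: [-3.0, 0.7, -1.3]
finger_gap: 0.0463
grasp_force: 14.9
```

```bash
python3 st.py
```

```text
face gap mm 1.26 y 0.16 z 149.48 F stand -3.05 0.15 -1.28 tq [ 0.186  0.569 -0.057] 17.9
```

move_arm:
  plan:
    - [[0,0,0.002],[0,0,0]]
    - [[0,0,0.004],[0,0,0]]
    - [[0,0,0.006],[0,0,0]]
    - [[0,0,0.008],[0,0,0]]
    - [[0,0,0.01],[0,0,0]]
    - [[0,0,0.01],[0,0,0]]
    - [[0,0,0.01],[0,0,0]]
    - [[0,0,0.01],[0,0,0]]
    - [[0,0,0.01],[0,0,0]]
    - [[0,0,0.01],[0,0,0]]

```text
time_s: 19.15
ee_pos: [0.5633, 0.1884, 0.1465]
ee_rot: [-3.142, -0.0, -0.184]
force: [-3.5, 0.0, 2.1]
finger_gap: 0.0459
grasp_force: 14.9
```

```bash
python3 st.py
```

```text
face gap mm 1.32 y 0.22 z 146.55 F stand -3.42 -0.61 2.13 tq [ 0.119  0.519 -0.115] 19.15
```

move_arm:
  plan:
    - [[0,0,0.001],[0,0,0]]
    - [[0,0,0.002],[0,0,0]]
    - [[0,0,0.003],[0,0,0]]
    - [[0,0,0.004],[0,0,0]]
    - [[0,0,0.005],[0,0,0]]
    - [[0,0,0.006],[0,0,0]]
    - [[0,0,0.006],[0,0,0]]
    - [[0,0,0.006],[0,0,0]]
    - [[0,0,0.006],[0,0,0]]
    - [[0,0,0.006],[0,0,0]]

```text
time_s: 20.4
ee_pos: [0.5629, 0.1883, 0.1447]
ee_rot: [3.141, 0.001, -0.184]
force: [-5.1, 0.1, 5.0]
finger_gap: 0.0461
grasp_force: 15.0
```

```bash
python3 st.py
```

```text
face gap mm 1.65 y -0.03 z 144.68 F stand -5.04 -0.8 5.03 tq [-0.072  0.799 -0.213] 20.4
```

The upward force has risen by 7 N, so the bin rests on the catch with its lips about 6 mm behind the slot edge. I release it.

move_arm:
  plan:
    - [[0,0,0],[0,0,0]]
    - [[0,0,0],[0,0,0]]
    - [[0,0,0],[0,0,0]]
    - [[0,0,0],[0,0,0]]
    - [[0,0,-0.03],[0,0,0]]
    - [[0,0,-0.08],[0,0,0]]
    - [[0,0,-0.15],[0,0,0]]
    - [[0,0,-0.22],[0,0,0]]
    - [[0,0,-0.26],[0,0,0]]
    - [[0,0,-0.26],[0,0,0]]
  claw: 1

```text
time_s: 21.65
ee_pos: [0.5638, 0.1886, 0.224]
ee_rot: [-3.141, -0.002, -0.184]
force: [-0.5, 0.0, 0.7]
finger_gap: 0.0919
grasp_force: 0.0
```

```bash
python3 - <<'E'
from ov import *
t=arm.capture('top');s=arm.capture('scene')
cv2.imwrite('pics/c7.png',np.hstack([crop(t,178,180,50,60,8),crop(s,170,205,50,60,8)]))
E
python3 st.py; python3 go.py .6011 .1812 .222 -.1826
```

```text
face gap mm 1.6 y 0.03 z 222.32 F stand 0.86 -0.49 -0.75 tq [0.015 0.036 0.038] 21.75
[1.294e-01 1.000e-04 1.000e-03] [ 0.0002  0.0003 -0.0008] [0.5629 0.1883 0.2223] [ 3.1414e+00  5.0000e-04 -1.8380e-01] [ 0.76 -0.63 -0.75] 21.75
```

View pics/c7.png

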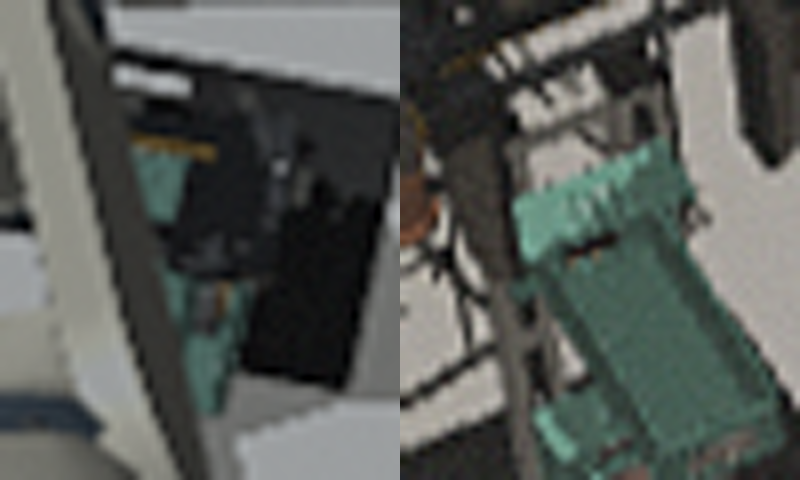

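The bin hangs level in the top slots, with its ledge visible around (242,227) in the scene view and the fingers clear. I shut the fingers and move over the ledge.

move_arm:
  plan:
    - [[0,0,0],[0,0,0]]
    - [[0,0,0],[0,0,0]]
    - [[0,0,0],[0,0,0]]
    - [[0,0,0],[0,0,0]]
    - [[0.02,0,0],[0,0,0]]
    - [[0.06,0,0],[0,0,0]]
    - [[0.1,0,0],[0,0,0]]
    - [[0.125,0,0],[0,0,0]]
    - [[0.125,0,0],[0,0,0]]
    - [[0.125,0,0],[0,0,0]]
  claw: -1

```text
time_s: 23.0
ee_pos: [0.5999, 0.1815, 0.2225]
ee_rot: [3.141, 0.0, -0.184]
force: [0.2, -1.0, 0.9]
finger_gap: 0.0006
grasp_force: 0.0
```

```bash
python3 st.py; python3 go.py .6004 .1814 .195 -.1826
```

```text
face gap mm -35.98 y 0.06 z 222.51 F stand 0.36 -0.96 0.88 tq [-0.027  0.037  0.042] 23.0
[0.0017 0.0001 0.0917] [ 0.0001  0.0003 -0.0008] [0.5999 0.1815 0.2225] [ 3.1414e+00  4.0000e-04 -1.8370e-01] [ 0.18 -1.01  0.88] 23.0
```

move_arm:
  plan:
    - [[0,0,0.02],[0,0,0]]
    - [[0,0,0.05],[0,0,0]]
    - [[0,0,0.075],[0,0,0]]
    - [[0,0,0.09],[0,0,0]]
    - [[0,0,0.096],[0,0,0]]
    - [[0,0,0.1],[0,0,0]]
    - [[0,0,0.104],[0,0,0]]
    - [[0,0,0.107],[0,0,0]]
    - [[0,0,0.11],[0,0,0]]
    - [[0,0,0.11],[0,0,0]]

```text
time_s: 24.25
ee_pos: [0.6004, 0.1817, 0.1905]
ee_rot: [-3.141, -0.001, -0.184]
force: [-1.2, -0.2, 5.0]
finger_gap: 0.0008
grasp_force: 2.4
```

```bash
python3 st.py
```

```text
face gap mm -36.47 y 0.39 z 190.49 F stand -1.17 -0.38 4.95 tq [ 0.047  0.222 -0.032] 24.25
```

move_arm:
  plan:
    - [[0,0,0.002],[0,0,0]]
    - [[0,0,0.004],[0,0,0]]
    - [[0,0,0.006],[0,0,0]]
    - [[0,0,0.008],[0,0,0]]
    - [[0,0,0.01],[0,0,0]]
    - [[0,0,0.01],[0,0,0]]
    - [[0,0,0.01],[0,0,0]]
    - [[0,0,0.01],[0,0,0]]
    - [[0,0,0.01],[0,0,0]]
    - [[0,0,0.01],[0,0,0]]

```text
time_s: 25.5
ee_pos: [0.6007, 0.1818, 0.1878]
ee_rot: [-3.141, -0.001, -0.184]
force: [-2.1, 0.3, 7.2]
finger_gap: 0.0002
grasp_force: 3.7
```

```bash
python3 st.py
```

```text
face gap mm -36.71 y 0.52 z 187.83 F stand -2.16 -0.07 7.19 tq [0.087 0.266 0.002] 25.5
```

move_arm:
  plan:
    - [[0,0,0.002],[0,0,0]]
    - [[0,0,0.004],[0,0,0]]
    - [[0,0,0.006],[0,0,0]]
    - [[0,0,0.008],[0,0,0]]
    - [[0,0,0.01],[0,0,0]]
    - [[0,0,0.012],[0,0,0]]
    - [[0,0,0.012],[0,0,0]]
    - [[0,0,0.012],[0,0,0]]
    - [[0,0,0.012],[0,0,0]]
    - [[0,0,0.012],[0,0,0]]

```text
time_s: 26.75
ee_pos: [0.6001, 0.1816, 0.1829]
ee_rot: [3.141, 0.0, -0.184]
force: [0.3, 0.2, 0.2]
finger_gap: 0.0003
grasp_force: 0.0
```

```bash
python3 st.py
```

```text
face gap mm -36.11 y 0.13 z 182.93 F stand 0.27 0.21 0.17 tq [0.053 0.022 0.039] 26.75
```

move_arm:
  plan:
    - [[0,0,0.002],[0,0,0]]
    - [[0,0,0.004],[0,0,0]]
    - [[0,0,0.006],[0,0,0]]
    - [[0,0,0.008],[0,0,0]]
    - [[0,0,0.01],[0,0,0]]
    - [[0,0,0.01],[0,0,0]]
    - [[0,0,0.01],[0,0,0]]
    - [[0,0,0.01],[0,0,0]]
    - [[0,0,0.01],[0,0,0]]
    - [[0,0,0.01],[0,0,0]]

```text
time_s: 28.0
ee_pos: [0.6001, 0.1816, 0.1801]
ee_rot: [3.142, 0.0, -0.184]
force: [-0.4, -0.1, -0.2]
finger_gap: 0.0006
grasp_force: 0.0
```

```bash
python3 st.py
```

```text
face gap mm -36.16 y 0.15 z 180.09 F stand -0.38 -0.13 -0.16 tq [ 0.06  -0.042 -0.056] 28.0
```

move_arm:
  plan:
    - [[0,0,0.002],[0,0,0]]
    - [[0,0,0.004],[0,0,0]]
    - [[0,0,0.006],[0,0,0]]
    - [[0,0,0.008],[0,0,0]]
    - [[0,0,0.01],[0,0,0]]
    - [[0,0,0.01],[0,0,0]]
    - [[0,0,0.01],[0,0,0]]
    - [[0,0,0.01],[0,0,0]]
    - [[0,0,0.01],[0,0,0]]
    - [[0,0,0.01],[0,0,0]]

```text
time_s: 29.25
ee_pos: [0.6002, 0.1816, 0.1781]
ee_rot: [-3.141, -0.001, -0.184]
force: [-3.1, -1.4, 9.4]
finger_gap: 0.0006
grasp_force: 4.3
```

```bash
python3 st.py
```

```text
face gap mm -36.27 y 0.2 z 178.14 F stand -2.8 -1.95 9.39 tq [-0.111  0.513  0.004] 29.25
```

move_arm:
  plan:
    - [[0,0,0.001],[0,0,0]]
    - [[0,0,0.002],[0,0,0]]
    - [[0,0,0.003],[0,0,0]]
    - [[0,0,0.004],[0,0,0]]
    - [[0,0,0.005],[0,0,0]]
    - [[0,0,0.005],[0,0,0]]
    - [[0,0,0.005],[0,0,0]]
    - [[0,0,0.005],[0,0,0]]
    - [[0,0,0.005],[0,0,0]]
    - [[0,0,0.005],[0,0,0]]

```text
time_s: 30.5
ee_pos: [0.6002, 0.1817, 0.1778]
ee_rot: [-3.141, -0.001, -0.184]
force: [-6.7, -1.8, 18.1]
finger_gap: 0.0003
grasp_force: 8.9
```

```bash
python3 st.py
```

```text
face gap mm -36.28 y 0.27 z 177.79 F stand -6.29 -3.04 18.13 tq [-0.323  1.174 -0.002] 30.5
```

move_arm:
  plan:
    - [[0,0,0.001],[0,0,0]]
    - [[0,0,0.002],[0,0,0]]
    - [[0,0,0.003],[0,0,0]]
    - [[0,0,0.003],[0,0,0]]
    - [[0,0,0.003],[0,0,0]]
    - [[0,0,0.003],[0,0,0]]
    - [[0,0,0.003],[0,0,0]]
    - [[0,0,0.003],[0,0,0]]
    - [[0,0,0.003],[0,0,0]]
    - [[0,0,0.003],[0,0,0]]

```text
time_s: 31.75
ee_pos: [0.6003, 0.1817, 0.1776]
ee_rot: [-3.141, -0.001, -0.184]
force: [-8.9, -1.7, 23.2]
finger_gap: 0.0007
grasp_force: 11.7
```

```bash
python3 st.py
```

```text
face gap mm -36.32 y 0.3 z 177.62 F stand -8.43 -3.26 23.23 tq [-0.4    1.56  -0.029] 31.75
```

This is a hard stop: +5 N gives only 0.17 mm, after 12.7 mm of total travel. I lift off, move clear and look.

move_arm:
  plan:
    - [[0,0,-0.02],[0,0,0]]
    - [[0,0,-0.06],[0,0,0]]
    - [[0,0,-0.15],[0,0,0]]
    - [[0,0,-0.28],[0,0,0]]
    - [[-0.05,0.05,-0.35],[0,0,0]]
    - [[-0.15,0.15,-0.35],[0,0,0]]
    - [[-0.3,0.3,-0.35],[0,0,0]]
    - [[-0.4,0.45,-0.35],[0,0,0]]
    - [[-0.45,0.5,-0.35],[0,0,0]]
    - [[-0.45,0.5,-0.35],[0,0,0]]

```text
time_s: 33.0
ee_pos: [0.4399, 0.0585, 0.2804]
ee_rot: [-3.141, -0.001, -0.185]
force: [0.7, -0.9, -0.0]
finger_gap: 0.0004
grasp_force: 0.0
```

```bash
python3 - <<'E'
from ov import *
t=arm.capture('top');s=arm.capture('scene')
cv2.imwrite('pics/c8.png',np.hstack([crop(t,178,180,50,75,8),crop(s,170,205,50,75,8)]))
E
python3 st.py
```

```text
face gap mm 97.83 y -148.88 z 280.19 F stand 1.0 0.94 0.28 tq [0.017 0.049 0.019] 33.1
```

View pics/c8.png

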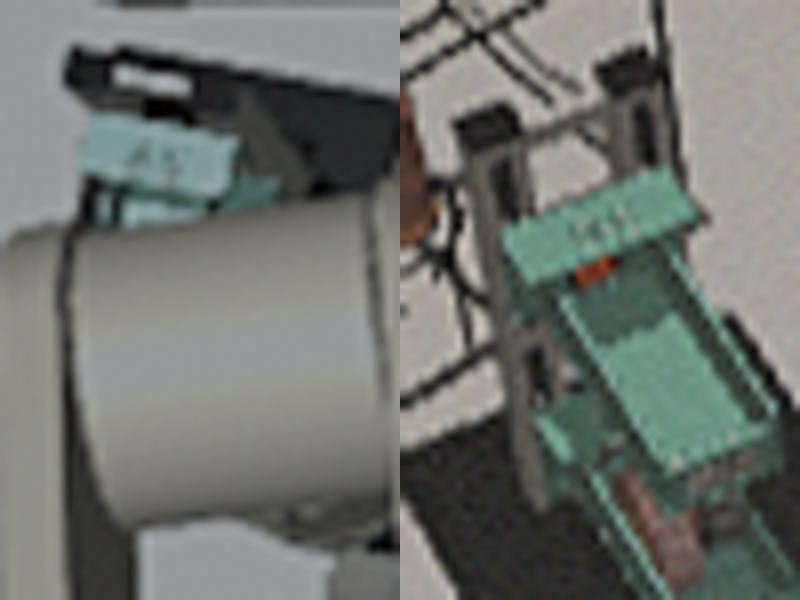

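The bin hangs level and squarely in the top slots. The orange catch fills its window, just under the ledge at (194,239) in the scene view. The robot is clear, so I hand in.

```bash
python3 -c "
from station import arm
print(arm.sign_off())"
```

```text
the job is handed in; nothing more can be done
None
```

The mint-green bin hangs level in the top slots, pressed down to the hard stop with at most about 23 N. The orange catch shows in its window, the robot is clear, and the job was handed in at about 33 s; no verdict came back.

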